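Unlatch the tartlet press and plate the shell

ROBOT

A 7-joint arm with a two-finger parallel gripper is mounted at the origin on a cart in front of the work surface, level with it; the furniture and walls round the work are solid. World frame = base frame: x ahead of the robot, y to its left, z up, the work surface at z = 0. Lengths are in mm, angles in rad, forces in N, time in s.
With the tool pointing down it reaches from about 425 to 825 mm from the base axis. Payload 3.6 kg.
Tool frame: the origin (TCP) lies at the very end of the fingers, on their centre line; the grasp point (between the pads) lies bot.grip_point_offset behind it (bot.grip_point_offset is the distance from the TCP to the grasp point, in mm); z points along the fingers, y is the line along which they close (so a half turn about z gives the same grasp; the last joint's range is limited). The gripper opens to 93 mm and grips with 3 to 60 N. Pads are 15 mm wide; open, the fingers measure 128 mm over their backs; the gripper's body (75 mm by 188 mm) begins 65 mm behind the grasp point.
Start: joints at [-1.19, 0.615, -0.013, 1.423, 0.008, 1.103, -0.04], TCP at [257.151, 596.938, 218.64] pointing down, gripper open.
Joint ranges: [-3.12, 3.12], [-0.3, 2.06], [-1.34, 1.32], [0.26, 2.42], [-1.36, 4.5], [0.01, 1.98], [-2.84, 2.84]. Speed limits (rad/s): [2.79, 2.79, 3.14, 3.14, 3.14, 3.14, 3.14].

INTERFACE

Orientations are given as [roll, pitch, yaw] about the fixed x, y, z axes, in that order (R = Rz(yaw) Ry(pitch) Rx(roll)).
In Python, from workcell import bot gives the robot as it stands.
- The arm moves only by the tool move_arm, never from a script. Its argument "steps" is a list of rows, each a list of 5 numbers: the shift along the tool's x, y, z as a fraction of full scale, then the turn about the tool's z as a fraction of full scale, then the opening, from 0 (shut) to 1 (fully open). In form: [[x, y, z, roll, claw], ...]. A call has 1 to 12 rows; each row is the pose to reach, as a shift and turn from the pose commanded when the call began, along the tool's axes at that moment; what a row does not reach only later rows make up. Full scale, the value 1, is 1 m for a shift and 90 degrees for a turn. A row lasts 1/8 s, in which the tool goes at most 62.5 mm and 10.7 degrees, less where a joint would pass 70% of its speed; a pose out of reach is approached as far as the arm can. A call with a number of a shift or a turn outside -1 to 1 is refused whole. A call with a gripper value outside its range is refused whole. The fingers move at their own pace and stop on an object; "force" is the grip in N (left out, the last holds). Time passes only in rows, so rows that repeat a pose let the fingers close. It gives the time, the measured TCP pose, the force, the opening and the grip force at its end, in the units of the state.
- bot.get_obs(): the state, without advancing time (a new reading comes with each control period).
- bot.get_image(name): name is "scene" or "side" or "wrist"; returns a dict with "pixels" (420x560x3 uint8, red, green, blue), "mtx" (3x3 intrinsics, pixels), "world_to_cam" (4x4, takes a point from world to camera coordinates). Camera axes: x right, y up, looking along -z (the intrinsics and any distortion apply to the point x, -y, -z); pixel columns grow to the right and rows downward; lengths in mm; the calibration is good to about 2 mm. A picture is of the moment at which its call begins. There is no depth.
- bot.hand_in(): hands the job in; it is judged then, once.
Trained networks look in a picture, given as the dict that the camera call returned (one of the last four; its "shot" number tells which), for a name from the list of things; names that differ only in an ending like _2 or _b are one class to them, and where a whole thing is asked for, a point or a joint stands for the part that bears it (a point fixed in the world has none). Each returns a list of dicts, best first, with "score" (0 to 1); they miss things now and then, are a little off and sometimes report something else, mostly with a low value. They report only what shows in the picture. A call takes as long as a camera call.
- bot.look_for(picture, thing): "point" ([row, column] in pixels, amid what is visible of it).
- bot.tip_of(picture, thing): "point" ([row, column] in pixels: a listed point, or the origin of a listed thing).
The state is a dict: "time_s": time; "joint_positions": joint angles; "qvel": joint speeds; "joint_efforts": joint torques, N m; "tcp_pos": TCP position; "ee_rot": TCP orientation; "contact_force": force on the tool from outside, world axes, zero at the start; "moment": the same for the moment, N m; "opening": opening from 0.0 (shut) to 1.0 (fully open); "grip_force": force on a finger pad.
Only numpy, scipy, OpenCV 4.12 (cv2) and the standard library are available. Lean on these libraries where they do the work, as an engineer would, in place of code of your own. Each camera call takes 0.05 s, during which the arm holds its last target. There are 200 camera calls.

TASK

Open the tartlet press: twist its spring-return latch knob clockwise all the way to the stop, then let go so that it springs back while the sprung lid swings up. Lift the tartlet shell out of the mould and set it down gently, mouth up, in the middle of the empty slate, without dropping it or disturbing anything else.

Things in the scene. Friction and masses are not known exactly. Their poses are not given: they have to be found in the camera images.
- press: steel press, 156 x 146 mm, 56 mm high to its die face, fixed; origin under its centre, x to the hinge side (its back). Latch housing at the front, 56 mm wide, 72 mm high, to x = -151 mm. Hinge axis at x = 78, z = 82 mm. The closed lid (140 x 134 x 12 mm, top at z = 88, bail handle to z = 111) covers the die; open it leans back from the hinge, its former pointing forward
- mould (a point): centre of the mouth of the mould cavity, on the die face (57 mm across, 18 mm deep); the shell stands in it with its upper 16 mm proud of the face
- knob_grip (a point): on the upright axis of the black latch knob at the front of the press, at mid-height of its bar grip; the bar is 44 mm long, 14 mm thick, 30 mm high (15 mm above and below this point), over a round skirt 48 mm across. The point's y axis runs along the bar and turns with it
- latch_knob (a joint): angle of the latch knob, rad: 0 at rest, 1.3 at its stop, growing clockwise seen from above; a spring (0.1 to 0.2 N m) turns it back to 0. Its steel tongue holds the lid's keeper down until about 1.15
- press_lid (a joint): angle of the lid, rad: 0 closed, 1.95 fully open; a torsion spring raises it in about 1.5 s once the tongue clears
- shell_new: crisp tartlet shell, an open pastry cup: 34 mm high, 58 mm across the fluted upright band that is its upper 13 mm, tapering below that to 42 mm at the foot; wall 4 mm; origin at the centre of its underside, z up out of its mouth. It stands in the mould under the lid
- slate_a: the empty black slate coaster 105 x 105 x 9 mm lying flat; origin at the centre of its underside
- slate_b: occupied black slate coaster 105 x 105 x 9 mm lying flat; origin at the centre of its underside
- slate_d: occupied black slate coaster 105 x 105 x 9 mm lying flat; origin at the centre of its underside
- shell_b: finished crisp tartlet shell, an open pastry cup: 34 mm high, 58 mm across the fluted upright band that is its upper 13 mm, tapering below that to 42 mm at the foot; wall 4 mm; origin at the centre of its underside, z up out of its mouth. On slate_b
- shell_d: finished crisp tartlet shell, an open pastry cup: 34 mm high, 58 mm across the fluted upright band that is its upper 13 mm, tapering below that to 42 mm at the foot; wall 4 mm; origin at the centre of its underside, z up out of its mouth. On slate_d
- squeeze_1: white squeeze bottle, 56 mm diameter, 184 mm high, standing; origin at its underside
- squeeze_3: orange squeeze bottle with a black nozzle, 56 mm diameter, 172 mm high, standing; origin at its underside
- salt_tub: heavy open tub that stays put, 95 mm diameter, 62 mm high; origin at its underside
- pepper_shaker: clear pepper shaker with a grey cap, 44 mm diameter, 90 mm high, standing; origin at its underside

How it is judged:
By the outcome, as a careful person would: the job done as asked, in the order asked, and still so for the second after the job is handed in, with the robot touching nothing.
It also fails if it takes over 61 s, if anything falls off the work surface, if the arm or the gripper's body presses on something with over 40 N, if the wrist force passes 120 N, or if a joint passes its speed limit or range.

## Working session

There is one attempt and no reset: what is moved stays moved. The work goes in short steps, Python scripts to look and compute and a tool call to move; the robot and the scene stay as the last step left them, time stands still between calls to the robot, and variables do not carry over. Pictures are saved under pics/ and viewed, at most 10 in all, crops included, and the job is handed in when it is done.

Besides the shell and the picture viewer there is one more tool, called by a JSON object that holds its "method" and its "body", one argument or row to a line. move_arm: Moves the arm, as the interface text tells. Shift numbers are shares of 1 m and turn numbers shares of 90 degrees, none past 1 either way. Its arguments: {"type":"object","properties":{"steps":{"type":"array","items":{"type":"array","items":{"type":"number","minimum":-1,"maximum":1}}},"force":{"type":"number"}},"required":["steps"]}

```bash
mkdir -p pics; cat > h.py <<'E'
import numpy as np, cv2
from workcell import bot
def proj(im,p):
    c=im["world_to_cam"]@np.append(p,1.); q=im["mtx"]@np.array([c[0],-c[1],-c[2]]); return q[:2]/q[2]
def ray(im,rc):
    M=np.array(im["world_to_cam"]); R=M[:3,:3]; o=-R.T@M[:3,3]
    v=np.linalg.inv(im["mtx"])@np.array([rc[1],rc[0],1.]); d=R.T@np.array([v[0],-v[1],-v[2]]); return o,d/np.linalg.norm(d)
def atz(im,rc,z):
    o,d=ray(im,rc); return o+d*(z-o[2])/d[2]
def tri(rs):
    A=0;b=0
    for o,d in rs:
        P=np.eye(3)-np.outer(d,d); A=A+P; b=b+P@o
    return np.linalg.solve(A,b)
def save(im,n): cv2.imwrite(f"pics/{n}.png",cv2.cvtColor(im["pixels"],cv2.COLOR_RGB2BGR))
E
python3 - <<'E'
from h import *
np.set_printoptions(precision=1,suppress=True)
print(bot.grip_point_offset); o=bot.get_obs(); print(o["tcp_pos"],o["ee_rot"],o["time_s"],o["opening"])
zs=dict(press=0,mould=56,knob_grip=None,slate_a=0,shell_b=9,squeeze_1=0,squeeze_3=0,salt_tub=0,pepper_shaker=0)
for n in ["scene","side","wrist"]:
    im=bot.get_image(n); save(im,n+"0"); print(n,np.array(im.get("dist",0)),list(im))
    for t,z in zs.items():
        for r in bot.tip_of(im,t)[:4]:
            print(t,round(r["score"],2),np.array(r["point"]),atz(im,r["point"],75 if z is None else z))
E
```

```text
18.8
[256.9 596.2 217.5] [-3.1  0.   2.7] 0.0 1.000212125267189
scene 0 ['pixels', 'mtx', 'world_to_cam', 'shot']
slate_a 0.92 [290.9 250. ] [366.9 285.6   0. ]
slate_a 0.83 [236.8 238.9] [569.3 167.    0. ]
shell_b 0.66 [231.1 236.2] [589.7 162.    9. ]
shell_b 0.42 [294.2 195.6] [463.2 420.9   9. ]
squeeze_1 0.65 [267.9 224.4] [493.  288.3   0. ]
squeeze_3 0.65 [267.9 224.4] [493.  288.3   0. ]
salt_tub 0.74 [335.3 245.1] [255.6 396.4   0. ]
pepper_shaker 0.75 [325.1 214.5] [341.7 440.9   0. ]
side 0 ['pixels', 'mtx', 'world_to_cam', 'shot']
press 0.76 [173.7 256.3] [ 583.9 -353.3    0. ]
knob_grip 0.51 [147.3 285.5] [ 483.9 -414.5   75. ]
slate_a 0.95 [290.9 328.9] [374.6 275.1   0. ]
slate_a 0.84 [262.3 247.8] [583.1 162.7   0. ]
slate_a 0.56 [331.4 289.5] [473.8 419.9   0. ]
slate_a 0.54 [294.6 281.5] [492.5 292.6   0. ]
shell_b 0.97 [331.3 294.2] [463.6 428.8   9. ]
shell_b 0.77 [263.  249.3] [578.1 177.8   9. ]
squeeze_1 0.6 [292.9 281.8] [491.8 286.1  -0. ]
squeeze_3 0.6 [292.9 281.8] [491.8 286.1  -0. ]
salt_tub 0.82 [326.3 386.1] [251.6 397.9   0. ]
pepper_shaker 0.64 [336.3 349.4] [339.6 432.1   0. ]
pepper_shaker 0.29 [263.4 247.6] [583.3 167.6   0. ]
wrist 0 ['pixels', 'mtx', 'world_to_cam', 'shot']
mould 0.18 [375.1 232.6] [431.1 459.6  56. ]
slate_a 0.91 [371.7 226.7] [464.4 426.2   0. ]
shell_b 0.56 [373.4 231.8] [463.1 436.    9. ]
salt_tub 0.81 [246.8 132.5] [255.3 400.3   0. ]
pepper_shaker 0.65 [295.  189.9] [341.1 434.1   0. ]
```

View pics/scene0.png

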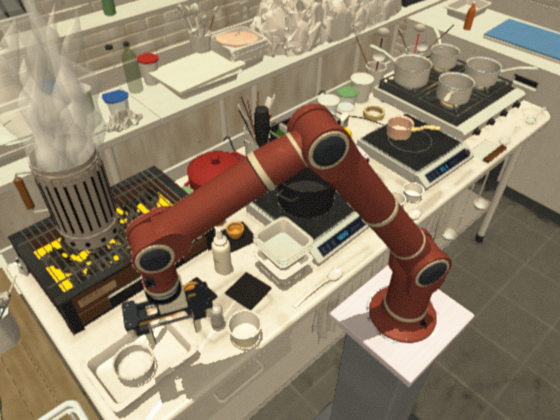

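View pics/side0.png

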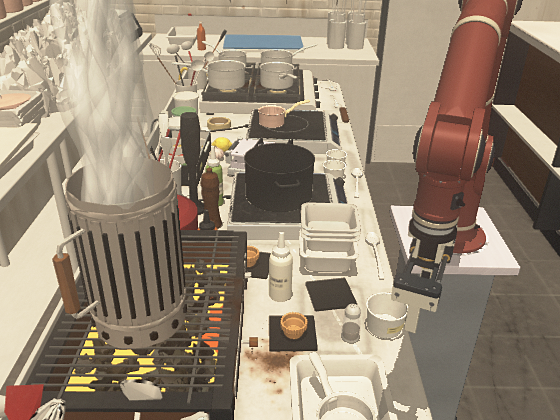

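The scene shows the empty slate at about (250,290), the bottle at (222,250) and a white stack at (283,245). The side view shows shells on slates at (293,325) and (250,258). I can't pick out the press yet, so I'll zoom in.

```bash
python3 - <<'E'
import cv2,numpy as np
a=cv2.imread("pics/side0.png")[130:370,180:420]; b=cv2.imread("pics/scene0.png")[130:370,180:420]
c=np.hstack([a,b]); cv2.imwrite("pics/z1.png",cv2.resize(c,(800,400),interpolation=cv2.INTER_CUBIC))
from h import *
for n in ["scene","side"]:
    im=bot.get_image(n)
    for t in ["press","press_lid","latch_knob","squeeze_1","shell_b","salt_tub"]:
        print(n,t,[(round(r["score"],2),np.round(r["point"])) for r in bot.look_for(im,t)[:4]])
    print([np.round(proj(im,p)) for p in [(400,-300,0),(600,-300,0),(400,0,0),(600,0,0),(700,300,0),(300,0,0)]])
E
```

```text
scene press [(0.29, array([317., 218.]))]
scene press_lid [(0.57, array([151., 361.]))]
scene latch_knob [(0.29, array([290., 250.]))]
scene squeeze_1 [(0.91, array([253., 220.]))]
scene shell_b [(0.54, array([230., 237.]))]
scene salt_tub [(0.87, array([325., 243.]))]
[array([365., 200.]), array([326., 175.]), array([308., 240.]), array([269., 210.]), array([185., 235.]), array([329., 256.])]
side press [(0.91, array([154., 238.])), (0.5, array([343., 292.]))]
side press_lid [(0.98, array([145., 239.]))]
side latch_knob []
side squeeze_1 [(0.82, array([271., 280.])), (0.56, array([222., 203.]))]
side shell_b [(0.9, array([324., 292.])), (0.61, array([256., 249.]))]
side salt_tub [(0.55, array([315., 386.]))]
[array([310., 182.]), array([251., 181.]), array([314., 230.]), array([245., 229.]), array([197., 295.]), array([348., 231.])]
```

View pics/z1.png

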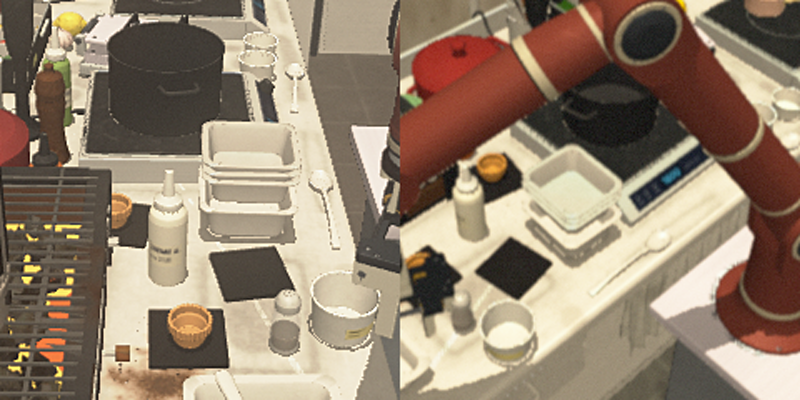

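View pics/wrist0.png

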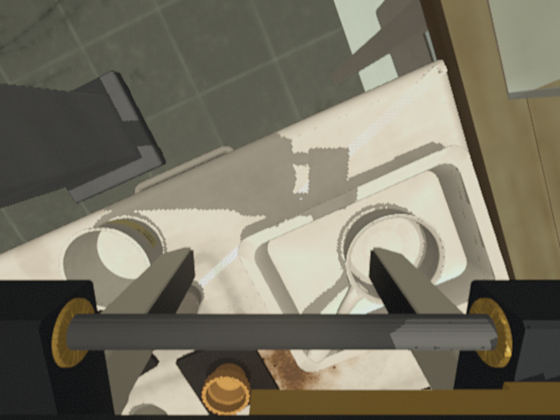

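The side view shows the press at about (246,152), behind the black pot, in the region y≈-350. The pot at (278,175) has to be flown over. I'll work out the camera mount and pot height, then move.

```bash
cat >> h.py <<'E'
from scipy.spatial.transform import Rotation as Ro
def tool():
    o=bot.get_obs(); return np.array(o["tcp_pos"]),Ro.from_euler("xyz",o["ee_rot"])
def to(p,yaw=None):
    t,R=tool(); d=R.inv().apply(np.array(p)-t)/1000
    y=R.as_euler("xyz")[2]; k=0 if yaw is None else -((yaw-y+np.pi)%(2*np.pi)-np.pi)/(np.pi/2)
    return np.round(d,4),round(k,3)
E
python3 - <<'E'
from h import *
np.set_printoptions(precision=3,suppress=True)
im=bot.get_image("wrist"); t,R=tool(); M=np.array(im["world_to_cam"]);Rc=M[:3,:3];c=-Rc.T@M[:3,3]
print("cam in tool",R.inv().apply(c-t),"fwd",R.inv().apply(-Rc[2]),"right",R.inv().apply(Rc[0]),R.as_euler("xyz"))
print(im["mtx"])
im=bot.get_image("side")
b=atz(im,(205,278),0); print("potbase",b)
for z in (100,150,200,250,300): print(z,proj(im,[b[0],b[1]-90,z]))
print(bot.tip_of(im,"press"),bot.tip_of(im,"knob_grip"))
print(to([450,420,470],2.2),to([560,0,470],1.5),to([520,-250,470],1.2))
E
```

```text
cam in tool [  75.428   -0.714 -166.044] fwd [-0.269  0.001  0.963] right [-0.     1.    -0.001] [-3.142 -0.     2.735]
[[338.241   0.    281.476]
 [  0.    338.241 211.906]
 [  0.      0.      1.   ]]
potbase [ 505.934 -141.355    0.   ]
100 [278.837 163.784]
150 [279.117 149.489]
200 [279.405 134.755]
250 [279.703 119.563]
300 [280.01  103.892]
[{'point': [171.0, 253.7], 'score': 0.92}] [{'point': [144.9, 287.9], 'score': 0.49}]
(array([-0.247, -0.086, -0.251]), np.float64(0.34)) (array([-0.514, -0.428, -0.251]), np.float64(0.786)) (array([-0.577, -0.674, -0.251]), np.float64(0.977))
```

{"method": "move_arm", "body": {
  "steps": [
    [-0.02, -0.01, -0.06, 0.05, 1],
    [-0.05, -0.02, -0.12, 0.1, 1],
    [-0.08, -0.03, -0.17, 0.16, 1],
    [-0.12, -0.045, -0.21, 0.22, 1],
    [-0.165, -0.06, -0.24, 0.28, 1],
    [-0.21, -0.075, -0.25, 0.34, 1],
    [-0.25, -0.085, -0.25, 0.34, 1]
  ]
}}

```text
time_s: 3.28
tcp_pos: [454.6, 418.7, 470.3]
ee_rot: [3.138, 0.0, 2.199]
contact_force: [-0.4, 0.1, 0.7]
opening: 1.0
grip_force: 0.0
```

```bash
python3 - <<'E'
from h import *
print(tool()[0],tool()[1].as_euler("xyz"),to([560,50,470],1.5),to([520,-180,470],1.2))
E
```

```text
[454.63724706 418.65186004 470.32874333] [3.13838623e+00 2.38870869e-05 2.19930133e+00] (array([-3.602e-01, -1.315e-01, -1.000e-04]), np.float64(0.445)) (array([-0.5227, -0.2991, -0.0006]), np.float64(0.636))
```

{"method": "move_arm", "body": {
  "steps": [
    [-0.06, -0.02, 0, 0.1, 1],
    [-0.12, -0.04, 0, 0.2, 1],
    [-0.18, -0.06, 0, 0.3, 1],
    [-0.24, -0.08, 0, 0.4, 1],
    [-0.3, -0.11, 0, 0.5, 1],
    [-0.36, -0.135, 0, 0.6, 1],
    [-0.4, -0.18, 0, 0.64, 1],
    [-0.44, -0.22, 0, 0.64, 1],
    [-0.48, -0.26, 0, 0.64, 1],
    [-0.52, -0.3, 0, 0.64, 1],
    [-0.52, -0.3, 0, 0.64, 1]
  ]
}}

```text
time_s: 4.65
tcp_pos: [514.6, -182.8, 469.1]
ee_rot: [3.141, 0.003, 1.184]
contact_force: [-0.2, 0.5, 0.8]
opening: 1.002
grip_force: 0.0
```

```bash
python3 - <<'E'
from h import *
np.set_printoptions(precision=1,suppress=True)
im=bot.get_image("wrist"); save(im,"w1"); im2=bot.get_image("scene"); save(im2,"s1")
for n,i in (("w",im),("s",im2)):
  for t,z in (("press",0),("mould",56),("knob_grip",75),("squeeze_3",0)):
    for r in bot.tip_of(i,t)[:2]: print(n,t,round(r["score"],2),np.array(r["point"]),atz(i,r["point"],z))
cv2.imwrite("pics/c1.png",cv2.resize(np.hstack([cv2.imread("pics/w1.png"),cv2.imread("pics/s1.png")]),(800,300)))
E
```

```text
w press 0.94 [234.9 351.5] [ 586.2 -375.6    0. ]
w mould 0.73 [252.2 355.6] [ 578.3 -387.3   56. ]
w knob_grip 0.85 [269.1 291.9] [ 460. -366.   75.]
w squeeze_3 0.72 [236.7 353.9] [ 589.4 -381.     0. ]
s press 0.93 [165.4 341.5] [ 601.1 -390.7    0. ]
s press 0.66 [216.5 217.6] [698.2 161.3   0. ]
s mould 0.96 [157.8 347.6] [ 573.3 -387.9   56. ]
s knob_grip 0.65 [159.1 362.8] [ 513.3 -405.7   75. ]
s knob_grip 0.31 [334.8 244.8] [219.3 423.   75. ]
s squeeze_3 0.77 [217.2 216.4] [698.1 166.6   0. ]
s squeeze_3 0.76 [267.3 222.3] [499.5 291.9   0. ]
```

View pics/c1.png

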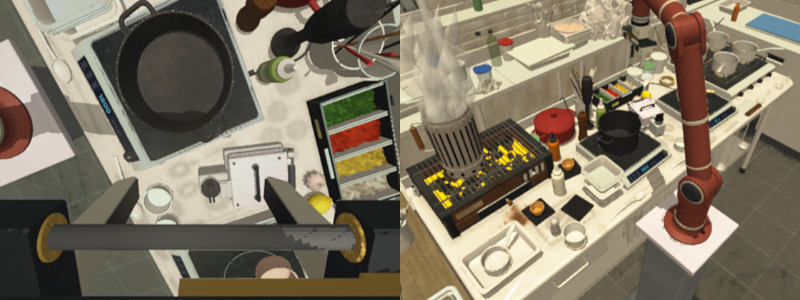

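Wrist view (800-wide composite): the press with its bail handle is at (255,178), the knob at (210,187) and the pot at (178,80). I'll move nearer for a triangulated close look.

```bash
python3 - <<'E'
from h import *
print(to([480,-300,360],1.184),to([500,-340,360],1.184))
E
```

```text
(array([-0.129 ,  0.0105,  0.1086]), np.float64(0.008)) (array([-0.159 ,  0.0437,  0.1086]), np.float64(0.008))
```

{"method": "move_arm", "body": {
  "steps": [
    [-0.05, 0.01, 0.03, 0, 1],
    [-0.1, 0.02, 0.06, 0, 1],
    [-0.14, 0.03, 0.1, 0, 1],
    [-0.17, 0.035, 0.13, 0, 1],
    [-0.17, 0.035, 0.13, 0, 1],
    [-0.17, 0.035, 0.13, 0, 1]
  ]
}}

```text
time_s: 5.9
tcp_pos: [488.4, -347.1, 339.5]
ee_rot: [3.14, -0.001, 1.197]
contact_force: [1.4, -0.3, 0.1]
opening: 0.999
grip_force: 0.0
```

```bash
python3 - <<'E'
from h import *
np.set_printoptions(precision=1,suppress=True)
im=bot.get_image("wrist"); save(im,"w2")
for t,z in (("press",0),("mould",56),("knob_grip",90)):
    for r in bot.tip_of(im,t)[:2]: print(t,round(r["score"],2),np.array(r["point"]),atz(im,r["point"],z),ray(im,r["point"]))
E
```

```text
mould 0.82 [173.3 352.1] [ 577.1 -379.    56. ] (array([ 514.4, -278. ,  505.5]), array([ 0.1, -0.2, -1. ]))
knob_grip 0.8 [191.2 267.3] [ 466.3 -354.    90. ] (array([ 514.4, -278. ,  505.5]), array([-0.1, -0.2, -1. ]))
```

View pics/w2.png

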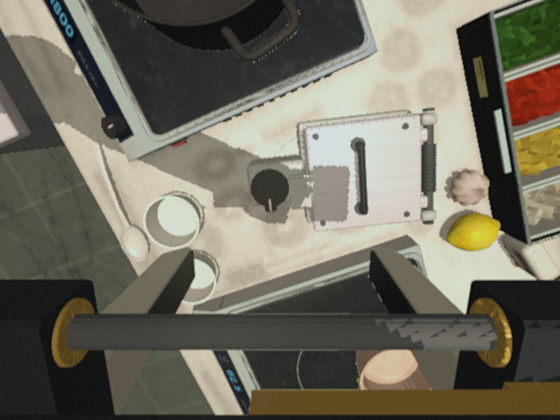

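The wrist view shows the lid corners at (col,row) (302,125), (314,230), (428,222) and (420,113). The knob is at (269,187) with a white tick at (269,204). I'll fit the press pose and enlarge the knob.

```bash
python3 - <<'E'
from h import *
np.set_printoptions(precision=1,suppress=True)
im=bot.get_image("wrist"); a=im["pixels"]
c=[atz(im,(r,q),88) for q,r in ((302,125),(314,230),(428,222),(420,113))]
for x in c: print(x)
for p,q in ((0,1),(1,2),(3,2),(0,3)): d=c[q]-c[p]; print(np.linalg.norm(d),np.arctan2(d[1],d[0]))
t0=atz(im,(195,269),105);t1=atz(im,(210,268),105);print("tick",t0,t1)
k=a[105:245,235:445]; k=(255*(k/255.)**0.5).astype(np.uint8)
cv2.imwrite("pics/k.png",cv2.resize(cv2.cvtColor(k,cv2.COLOR_RGB2BGR),(798,532),interpolation=cv2.INTER_CUBIC))
E
```

```text
[ 535.3 -294.7   88. ]
[ 503.6 -424.5   88. ]
[ 644.7 -468.2   88. ]
[ 670.6 -332.8   88. ]
133.6602350250144 -1.810315783914742
147.78514854744412 -0.29998614908968
137.82520458454903 -1.759544024254283
140.6073620715046 -0.2746832401146006
tick [ 468.4 -356.5  105. ] [ 460.2 -373.6  105. ]
```

View pics/k.png

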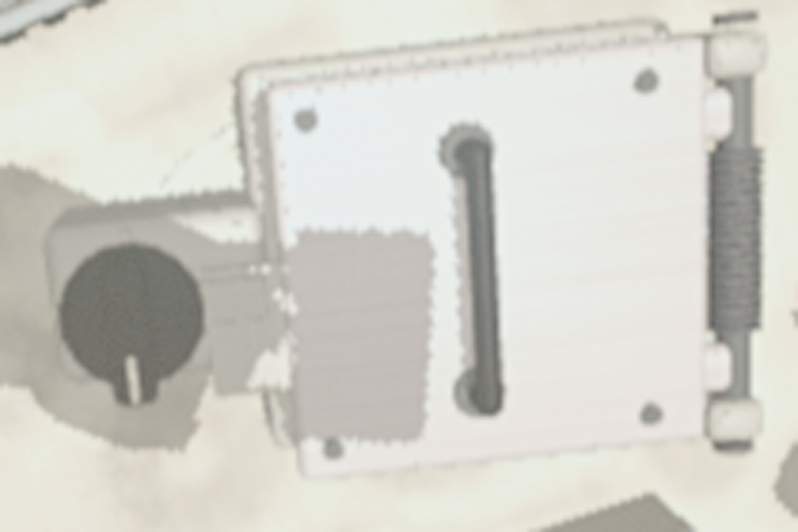

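The crop shows the bar running nearly parallel to the press y axis. The skirt circle is centred at crop (132,313), the bar end at (136,405) and the lid corners at (270,88), (303,475), (705,435) and (703,38).

```bash
python3 - <<'E'
from h import *
from scipy.optimize import least_squares
np.set_printoptions(precision=2,suppress=True)
im=bot.get_image("wrist")
px=lambda c:np.array([235+c[0]/3.8,105+c[1]/3.8])
C=[(270,88),(303,475),(705,435),(703,38)]; L=[(-70,67,88),(-70,-67,88),(70,-67,88),(70,67,88)]
def w(p,v): c,s=np.cos(p[2]),np.sin(p[2]); return np.array([p[0]+c*v[0]-s*v[1],p[1]+s*v[0]+c*v[1],v[2]])
f=lambda p:np.concatenate([proj(im,w(p,v))-px(c) for v,c in zip(L,C)])
s=least_squares(f,[580,-380,-.28]); p=s.x; print(p,s.fun)
inv=lambda q:(np.cos(p[2])*(q[0]-p[0])+np.sin(p[2])*(q[1]-p[1]),-np.sin(p[2])*(q[0]-p[0])+np.cos(p[2])*(q[1]-p[1]))
for z in (72,80): k=atz(im,px((132,313))[::-1],z); print(z,k,inv(k))
for z in (105,112,118):
    for q in ((136,405),(133,355)): k=atz(im,px(q)[::-1],z); print(z,k,inv(k))
t,R=tool(); print(t,R.as_euler("xyz"),bot.get_obs()["joint_positions"])
E
```

```text
[ 586.86 -380.76   -0.26] [-1.76 -1.3  -1.05  2.15  1.07  1.37  1.72 -1.44]
72 [ 468.99 -353.95   72.  ] (np.float64(-120.78842766908676), np.float64(-4.855606162160374))
80 [ 469.82 -352.55   80.  ] (np.float64(-120.35056804054811), np.float64(-3.283258346220574))
105 [ 462.32 -376.73  105.  ] (np.float64(-121.28702817454456), np.float64(-28.582653524668913))
105 [ 467.61 -360.96  105.  ] (np.float64(-120.28596681807193), np.float64(-11.985940325760723))
112 [ 463.22 -375.    112.  ] (np.float64(-120.86364747000326), np.float64(-26.67917033224595))
112 [ 468.42 -359.51  112.  ] (np.float64(-119.88006995233333), np.float64(-10.372323739763125))
118 [ 464.   -373.52  118.  ] (np.float64(-120.50074972325353), np.float64(-25.047613310169076))
118 [ 469.12 -358.27  118.  ] (np.float64(-119.53215835312884), np.float64(-8.989223808908037))
[ 487.99 -347.24  339.51] [ 3.14 -0.    1.2 ] [ 0.26  0.49  0.55  1.39 -0.26  1.34  0.44]
```

```bash
python3 - <<'E'
from h import *
print(to([469.5,-352.5,200],1.31))
E
```

```text
(array([-0.0116, -0.0155,  0.1395]), np.float64(-0.072))
```

{"method": "move_arm", "body": {
  "steps": [
    [-0.006, -0.008, 0.05, -0.036, 0.4],
    [-0.012, -0.0155, 0.1, -0.072, 0.4],
    [-0.012, -0.0155, 0.14, -0.072, 0.4],
    [-0.012, -0.0155, 0.14, -0.072, 0.4],
    [-0.012, -0.0155, 0.14, -0.072, 0.4]
  ]
}}

```text
time_s: 6.82
tcp_pos: [469.6, -354.2, 200.5]
ee_rot: [3.139, 0.001, 1.309]
contact_force: [-0.3, -0.1, -0.0]
opening: 0.513
grip_force: 0.0
```

```bash
python3 - <<'E'
from h import *
np.set_printoptions(precision=1,suppress=True)
im=bot.get_image("wrist"); save(im,"w3")
for r in bot.tip_of(im,"knob_grip")[:1]:
    print(r)
    for z in (90,97,105): print(z,atz(im,r["point"],z))
t,R=tool(); print(t,R.as_euler("xyz"),bot.get_obs()["joint_positions"])
print("axis pts",[(z,proj(im,(469.5,-352.5,z))) for z in (80,97,112)])
cv2.imwrite("pics/w3b.png",cv2.resize(cv2.imread("pics/w3.png")[120:420,120:480],(720,600)))
E
```

```text
{'point': [210.8, 280.9], 'score': 0.91}
90 [ 468.3 -356.    90. ]
97 [ 468.8 -354.1   97. ]
105 [ 469.3 -351.9  105. ]
[ 469.7 -354.5  201. ] [3.1 0.  1.3] [ 0.3  0.6  0.5  1.6 -0.3  1.   0.6]
axis pts [(80, array([281.2, 203.7])), (97, array([281.3, 208.8])), (112, array([281.3, 213.8]))]
```

View pics/w3b.png

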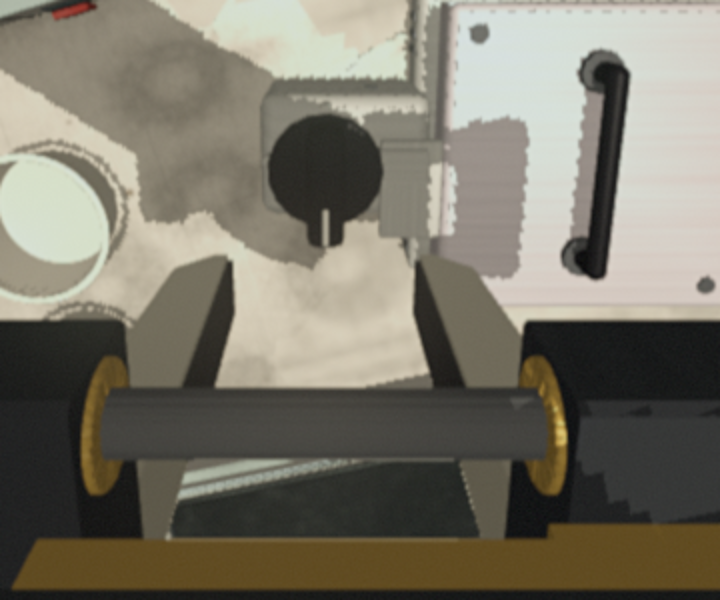

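The bar lies vertical in the image, so it's aligned with the tool x axis and between the fingers' planes. The skirt centre is at crop (325,170). Descending onto the bar.

{"method": "move_arm", "body": {
  "steps": [
    [0.002, 0, 0.05, 0, 0.45],
    [0.002, 0, 0.095, 0, 0.45],
    [0.002, 0, 0.111, 0, 0.45],
    [0.002, 0, 0.113, 0, 0.45],
    [0.002, 0, 0.113, 0, 0.45]
  ]
}}

```text
time_s: 7.55
tcp_pos: [470.4, -352.2, 99.2]
ee_rot: [3.133, -0.004, 1.309]
contact_force: [-14.5, 15.5, 64.3]
opening: 0.45
grip_force: 36.2
```

{"method": "move_arm", "body": {
  "force": 30,
  "steps": [
    [0, 0, 0, 0, 0],
    [0, 0, 0, 0, 0],
    [0, 0, 0, 0, 0],
    [0, 0, 0, 0, 0],
    [0, 0, 0, 0, 0]
  ]
}}

```text
time_s: 8.18
tcp_pos: [470.5, -355.4, 99.7]
ee_rot: [3.13, 0.002, 1.308]
contact_force: [-12.4, 11.0, 62.6]
opening: 0.151
grip_force: 60.3
```

The fingertips met the skirt at z≈99, which is higher than I estimated. I'll back off, then re-grip.

{"method": "move_arm", "body": {
  "force": 25,
  "steps": [
    [0, 0, -0.008, 0, 0.35],
    [0, 0, -0.015, 0, 0.35],
    [0, 0, -0.015, 0, 0.35]
  ]
}}

```text
time_s: 8.55
tcp_pos: [469.6, -351.8, 101.3]
ee_rot: [3.14, 0.001, 1.309]
contact_force: [0.6, -0.0, -0.4]
opening: 0.344
grip_force: 0.0
```

```bash
python3 - <<'E'
from h import *
np.set_printoptions(precision=3,suppress=True)
o=bot.get_obs(); print(o)
im=bot.get_image("scene")
for t in ("knob_grip","press_lid","mould"): print(t,bot.tip_of(im,t)[:2] if t!="press_lid" else bot.look_for(im,t)[:2])
E
```

```text
{'time_s': 8.55, 'joint_positions': array([ 0.347,  0.686,  0.422,  1.754, -0.377,  0.781,  0.693]), 'qvel': array([ 0.004,  0.026, -0.01 ,  0.019, -0.002, -0.006,  0.002]), 'joint_efforts': array([  0.006, -43.588,   5.219, -12.398,  -0.021,   0.079,  -0.008]), 'tcp_pos': array([ 469.617, -351.771,  101.334]), 'ee_rot': array([3.14 , 0.001, 1.309]), 'contact_force': array([ 0.607, -0.008, -0.445]), 'moment': array([-0.109,  0.073, -0.118]), 'grip_force': 0.0, 'opening': 0.3441388427531237}
knob_grip [{'point': [162.2, 361.6], 'score': 0.61}]
press_lid [{'point': [151.2, 341.6], 'score': 0.63}]
mould [{'point': [156.8, 343.1], 'score': 0.79}, {'point': [236.2, 239.0], 'score': 0.2}]
```

{"method": "move_arm", "body": {
  "force": 40,
  "steps": [
    [0.002, 0.0005, 0, 0, 0],
    [0.002, 0.0005, 0, 0, 0],
    [0.002, 0.0005, 0, 0, 0],
    [0.002, 0.0005, 0, 0, 0]
  ]
}}

```text
time_s: 9.25
tcp_pos: [471.6, -350.0, 100.6]
ee_rot: [3.139, 0.001, 1.309]
contact_force: [5.6, -1.8, -2.2]
opening: 0.144
grip_force: 40.0
```

{"method": "move_arm", "body": {
  "steps": [
    [0, 0, 0, 0.1, 0],
    [0, 0, 0, 0.2, 0],
    [0, 0, 0, 0.3, 0],
    [0, 0, 0, 0.4, 0],
    [0, 0, 0, 0.5, 0],
    [0, 0, 0, 0.6, 0],
    [0, 0, 0, 0.7, 0],
    [0, 0, 0, 0.79, 0],
    [0, 0, 0, 0.85, 0],
    [0, 0, 0, 0.86, 0]
  ]
}}

```text
time_s: 10.5
tcp_pos: [471.5, -349.8, 100.5]
ee_rot: [3.14, -0.001, -0.038]
contact_force: [3.0, -3.2, -1.7]
opening: 0.15
grip_force: 41.2
```

```bash
python3 - <<'E'
from h import *
np.set_printoptions(precision=3,suppress=True)
o=bot.get_obs(); print(o["tcp_pos"],o["ee_rot"],o["moment"],o["contact_force"],o["qvel"])
E
```

```text
[ 471.521 -349.821  100.535] [ 3.14  -0.001 -0.038] [-0.536 -0.981  0.803] [ 2.982 -3.168 -1.684] [-0.011  0.008  0.023  0.003 -0.021  0.009 -0.084]
```

{"method": "move_arm", "body": {
  "steps": [
    [0, 0, 0, 0.015, 0],
    [0, 0, 0, 0, 0.65],
    [0, 0, 0, 0, 0.65],
    [0, 0, -0.04, 0, 0.65],
    [0, 0, -0.1, 0, 0.65],
    [-0.04, 0, -0.15, 0, 0.65],
    [-0.06, 0, -0.2, 0, 0.8],
    [-0.06, 0, -0.23, 0, 1],
    [-0.06, 0, -0.23, 0, 1]
  ]
}}

```text
time_s: 11.62
tcp_pos: [408.4, -347.3, 332.1]
ee_rot: [-3.141, -0.001, -0.044]
contact_force: [-0.3, 0.1, -0.2]
opening: 0.929
grip_force: 0.0
```

```bash
python3 - <<'E'
from h import *
np.set_printoptions(precision=1,suppress=True)
im2=bot.get_image("scene"); save(im2,"s4"); im=bot.get_image("wrist"); save(im,"w4")
for n,i in (("w",im),("s",im2)):
  for t,z in (("shell_new",40),("mould",56),("knob_grip",114)):
    for r in bot.tip_of(i,t)[:3]: print(n,t,round(r["score"],2),np.array(r["point"]),atz(i,r["point"],z))
cv2.imwrite("pics/c4.png",np.hstack([cv2.resize(cv2.imread("pics/w4.png"),(533,400)),cv2.resize(cv2.imread("pics/s4.png")[90:220,290:377],(267,400))]))
E
```

```text
w shell_new 0.75 [ 35.4 301.9] [ 577.5 -377.7   40. ]
w knob_grip 0.64 [125.4 279.9] [ 473.9 -346.8  114. ]
s shell_new 0.73 [161.6 342.2] [ 583.9 -370.3   40. ]
s mould 0.96 [160.  346.6] [ 566.5 -374.4   56. ]
s mould 0.4 [324.2 218.1] [304.9 449.9  56. ]
s knob_grip 0.48 [161.3 343. ] [ 523.7 -297.9  114. ]
```

View pics/c4.png

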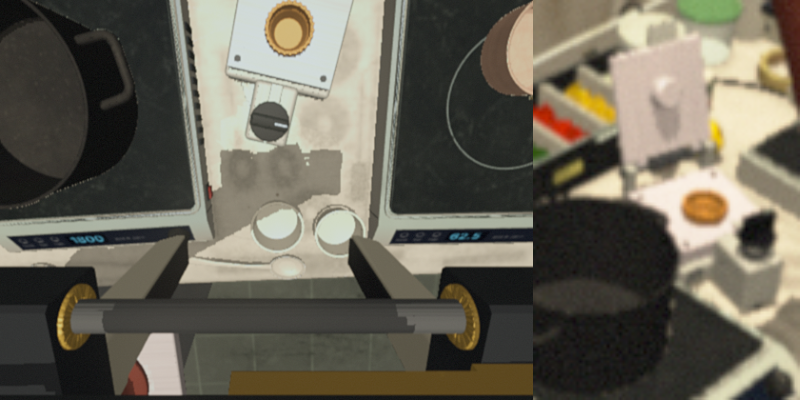

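The wrist half shows the lid up, the knob back at rest at (270,122) and the shell in the mould at (288,28). The scene crop shows the lid leaning back. I'll turn the hand half around so the camera stays clear of the lid, then hover over the shell.

{"method": "move_arm", "body": {
  "steps": [
    [0, 0, 0, -0.11, 1],
    [0, 0, 0, -0.22, 1],
    [0, 0, 0, -0.33, 1],
    [0, 0, 0, -0.44, 1],
    [0, 0, 0, -0.55, 1],
    [0.02, 0, 0, -0.66, 1],
    [0.05, 0.01, 0, -0.77, 1],
    [0.08, 0.015, 0, -0.88, 1],
    [0.11, 0.02, 0, -0.98, 1],
    [0.14, 0.025, 0, -1, 1],
    [0.165, 0.03, 0.02, -1, 1],
    [0.165, 0.03, 0.04, -1, 1]
  ]
}}

```text
time_s: 13.52
tcp_pos: [575.3, -383.7, 288.1]
ee_rot: [-3.14, -0.001, 1.531]
contact_force: [-0.7, 0.1, 0.0]
opening: 1.001
grip_force: 0.0
```

```bash
python3 - <<'E'
from h import *
print(bot.get_obs()["joint_positions"],to([570,-376,260],2.88))
E
```

```text
[ 0.30688758  0.68400568  0.52199825  1.17905704 -0.3278044   1.36045052
  0.75741775] (array([ 0.0075, -0.0056,  0.0281]), np.float64(-0.859))
```

{"method": "move_arm", "body": {
  "steps": [
    [0, 0, 0, -0.11, 1],
    [0, 0, 0.01, -0.22, 1],
    [0, 0, 0.02, -0.33, 1],
    [0, 0, 0.03, -0.44, 1],
    [0.004, -0.005, 0.04, -0.55, 1],
    [0.008, -0.005, 0.04, -0.66, 1],
    [0.008, -0.005, 0.04, -0.77, 1],
    [0.008, -0.005, 0.04, -0.86, 1],
    [0.008, -0.005, 0.04, -0.86, 1],
    [0.008, -0.005, 0.04, -0.86, 1]
  ]
}}

```text
time_s: 14.78
tcp_pos: [568.8, -376.0, 250.2]
ee_rot: [3.142, -0.001, 2.877]
contact_force: [-0.3, -0.2, 0.7]
opening: 0.997
grip_force: 0.0
```

```bash
python3 - <<'E'
from h import *
np.set_printoptions(precision=2,suppress=True)
im=bot.get_image("wrist"); save(im,"w5")
for t,z in (("shell_new",38),("mould",56)):
    for r in bot.tip_of(im,t)[:2]: print(t,round(r["score"],2),np.array(r["point"]),atz(im,r["point"],z))
h=cv2.cvtColor(im["pixels"],cv2.COLOR_RGB2HSV); m=((h[...,0]>5)&(h[...,0]<25)&(h[...,1]>90)&(h[...,2]>60)).astype(np.uint8)
n,l,s,c=cv2.connectedComponentsWithStats(m)
for i in range(1,n):
    if s[i,4]>400:
        (x,y),ax,an=cv2.fitEllipse(cv2.convexHull(np.argwhere(l==i)[:,::-1].astype(np.int32)))
        print(s[i],(x,y),ax,"z72:",atz(im,(y,x),70))
t,R=tool();print(t,R.as_euler("xyz"),bot.get_obs()["joint_positions"])
E
```

```text
shell_new 0.63 [193.2 282.5] [ 576.76 -377.02   38.  ]
[ 254  172   56   56 2340] (281.6501159667969, 199.50376892089844) (54.81555938720703, 55.32762908935547) z72: [ 576.23 -377.94   70.  ]
[  13  196   54   85 1084] (33.59332275390625, 237.42120361328125) (63.0463981628418, 81.58796691894531) z72: [ 546.57 -648.67   70.  ]
[  51  298   43   70 1455] (72.55183410644531, 332.4372253417969) (40.24760437011719, 72.8431396484375) z72: [ 667.16 -658.01   70.  ]
[ 470  298   43   70 1456] (490.5654602050781, 332.52606201171875) (40.30141067504883, 73.24197387695312) z72: [ 796.75 -181.95   70.  ]
[ 249  382  311   33 8295] (417.346923828125, 401.1568298339844) (47.56266403198242, 364.9822082519531) z72: [ 873.11 -281.16   70.  ]
[ 569.01 -375.83  250.5 ] [-3.14 -0.    2.88] [ 0.46  0.65  0.17  1.27 -0.11  1.23  1.95]
```

{"method": "move_arm", "body": {
  "force": 6,
  "steps": [
    [-0.008, 0, 0.05, 0, 1],
    [-0.008, 0, 0.1, 0, 1],
    [-0.008, 0, 0.145, 0, 1],
    [-0.008, 0, 0.17, 0, 1],
    [-0.008, 0, 0.185, 0, 1],
    [-0.008, 0, 0.19, 0, 1],
    [-0.008, 0, 0.19, 0, 1]
  ]
}}

```text
time_s: 15.8
tcp_pos: [577.2, -378.3, 61.5]
ee_rot: [-3.141, 0.001, 2.879]
contact_force: [-0.5, 0.6, 0.2]
opening: 0.996
grip_force: 0.0
```

{"method": "move_arm", "body": {
  "force": 6,
  "steps": [
    [0, 0, 0, 0, 0.6],
    [0, 0, 0, 0, 0.5],
    [0, 0, 0, 0, 0.5],
    [0, 0, 0, 0, 0.5],
    [0, 0, 0, 0, 0.5]
  ]
}}

```text
time_s: 16.42
tcp_pos: [576.8, -378.0, 60.8]
ee_rot: [-3.142, 0.0, 2.879]
contact_force: [-0.8, 0.9, 1.9]
opening: 0.617
grip_force: 6.0
```

{"method": "move_arm", "body": {
  "force": 8,
  "steps": [
    [0, 0, 0, 0, 0.5],
    [0, 0, -0.01, 0, 0.5],
    [0, 0, -0.02, 0, 0.5],
    [0, 0, -0.04, 0, 0.5],
    [0, 0, -0.07, 0, 0.5],
    [0, 0, -0.11, 0, 0.5],
    [0, 0, -0.15, 0, 0.5],
    [0, 0, -0.19, 0, 0.5],
    [0, 0, -0.23, 0, 0.5],
    [0, 0, -0.26, 0, 0.5],
    [0, 0, -0.27, 0, 0.5]
  ]
}}

```text
time_s: 17.8
tcp_pos: [577.2, -378.5, 333.8]
ee_rot: [-3.14, 0.005, 2.879]
contact_force: [-0.0, -0.8, -0.4]
opening: 0.622
grip_force: 7.9
```

```bash
python3 - <<'E'
from h import *
np.set_printoptions(precision=2,suppress=True)
im=bot.get_image("wrist"); save(im,"w6"); s=bot.get_image("side"); save(s,"d6")
h=cv2.cvtColor(im["pixels"],cv2.COLOR_RGB2HSV); m=((h[...,0]>5)&(h[...,0]<25)&(h[...,1]>90)&(h[...,2]>60)).astype(np.uint8)
n,l,st,c=cv2.connectedComponentsWithStats(m)
print([(st[i],c[i]) for i in range(1,n) if st[i,4]>400])
for t in ("slate_a","shell_b"): print(t,[(round(r["score"],2),atz(s,r["point"],0)) for r in bot.tip_of(s,t)[:4]])
t,R=tool(); print(t,R.as_euler("xyz"),bot.get_obs()["joint_positions"],bot.get_obs()["opening"])
print("grip px",proj(im,t),proj(im,t+[0,0,12]))
for p in ([560,-100,400],[500,150,400],[400,300,300]): print(to(p,2.2))
E
```

```text
[(array([ 223,  213,  118,  102, 9623], dtype=int32), array([281.47, 266.69])), (array([ 136,  298,   29,   70, 1017], dtype=int32), array([147.45, 332.74])), (array([ 399,  298,   29,   70, 1014], dtype=int32), array([415.57, 332.83])), (array([  153,   382,   407,    33, 11332], dtype=int32), array([370.93, 400.24]))]
slate_a [(0.86, array([577.72, 158.07,   0.  ])), (0.7, array([370.82, 275.  ,   0.  ])), (0.67, array([465.62, 435.18,   0.  ])), (0.34, array([257.63, 396.74,   0.  ]))]
shell_b [(0.66, array([579.52, 178.03,   0.  ])), (0.59, array([466.5 , 416.24,   0.  ])), (0.38, array([ 585.75, -508.23,    0.  ]))]
[ 576.22 -377.53  329.19] [ 3.14 -0.    2.88] [ 0.46  0.63  0.18  1.1  -0.11  1.43  1.93] 0.6198606219757857
grip px [283.53 258.86] [283.65 268.44]
(array([ 0.09,  0.26, -0.07]), np.float64(0.432))
(array([ 0.21,  0.49, -0.07]), np.float64(0.432))
(array([0.35, 0.61, 0.03]), np.float64(0.432))
```

The shell is held, with its blob centred at the grip pixel. The tray stack beside the slate may be in the body's way, so I'll triangulate its rim corners from the pixels already seen.

```bash
python3 - <<'E'
from h import *
np.set_printoptions(precision=1,suppress=True)
a=bot.get_image("scene"); b=bot.get_image("side"); save(a,"s7")
for n,p,q in (("xmaxymax",(238,256),(226,302)),("xminymax",(262,281),(229,359)),("slate",(290.9,250),(290.9,328.9)),("bottle base",(267.9,224.4),(292.9,281.8))):
    r=[ray(a,p),ray(b,q)]; x=tri(r); print(n,x,[np.linalg.norm((np.eye(3)-np.outer(d,d))@(x-o)) for o,d in r])
print("base front corners side",atz(b,(274,302),0),atz(b,(274,357),0))
A=a["pixels"][150:330,190:340]; B=b["pixels"][190:340,250:400]
cv2.imwrite("pics/t.png",cv2.cvtColor(np.hstack([cv2.resize(A,(480,576),interpolation=2),cv2.resize(B,(320,576),interpolation=2)]),cv2.COLOR_RGB2BGR))
E
```

```text
xmaxymax [439.8 195.3 130.5] [np.float64(8.792986062501182), np.float64(8.79298606250129)]
xminymax [303.9 214.6 142.8] [np.float64(3.3151827149459123), np.float64(3.315182714945964)]
slate [372.  281.1  -0.5] [np.float64(5.1291505676200515), np.float64(5.129150567620002)]
bottle base [491.7 289.1   2.2] [np.float64(0.26500773729730276), np.float64(0.265007737297499)]
base front corners side [439.8 208.9  -0. ] [296.4 204.5  -0. ]
```

The tray stack is about 135 mm high with its face at y≈210, next to the slate. So the gripper body must lie along world x (yaw = π/2) at placing, with 5–10 mm clearance to the bottle. Flying over now, in two legs.

{"method": "move_arm", "body": {
  "steps": [
    [0.005, 0.012, -0.03, 0.05, 0.5],
    [0.012, 0.035, -0.06, 0.1, 0.5],
    [0.025, 0.07, -0.07, 0.17, 0.5],
    [0.042, 0.11, -0.07, 0.24, 0.5],
    [0.06, 0.15, -0.07, 0.31, 0.5],
    [0.078, 0.19, -0.07, 0.38, 0.5],
    [0.094, 0.23, -0.07, 0.45, 0.5],
    [0.108, 0.265, -0.07, 0.52, 0.5],
    [0.116, 0.29, -0.07, 0.57, 0.5],
    [0.12, 0.305, -0.07, 0.6, 0.5],
    [0.12, 0.308, -0.07, 0.6, 0.5]
  ]
}}

```text
time_s: 19.48
tcp_pos: [540.4, -47.8, 399.7]
ee_rot: [-3.14, -0.001, 1.94]
contact_force: [0.2, -0.6, -0.8]
opening: 0.618
grip_force: 8.1
```

```bash
python3 - <<'E'
from h import *
o=bot.get_obs(); print(o["joint_positions"],o["opening"],o["grip_force"],to([460,150,380],1.57),to([366,278,330],1.5708))
E
```

```text
[-0.1868508   0.33447737  0.35100282  1.41303366 -0.11467039  1.41616379
  0.53348513] 0.6182918373257957 8.061192705645226 (array([ 0.2135, -0.0036,  0.02  ]), np.float64(0.236)) (array([ 0.3668, -0.0449,  0.0702]), np.float64(0.235))
```

{"method": "move_arm", "body": {
  "steps": [
    [0.015, 0, 0, 0.05, 0.5],
    [0.045, 0, 0, 0.1, 0.5],
    [0.085, 0, 0, 0.15, 0.5],
    [0.13, 0, 0, 0.2, 0.5],
    [0.175, 0, 0.005, 0.235, 0.5],
    [0.22, -0.005, 0.02, 0.235, 0.5],
    [0.265, -0.016, 0.035, 0.235, 0.5],
    [0.31, -0.03, 0.05, 0.235, 0.5],
    [0.345, -0.04, 0.065, 0.235, 0.5],
    [0.365, -0.045, 0.07, 0.235, 0.5],
    [0.367, -0.045, 0.07, 0.235, 0.5],
    [0.367, -0.045, 0.07, 0.235, 0.5]
  ]
}}

```text
time_s: 20.98
tcp_pos: [368.5, 275.9, 330.8]
ee_rot: [3.141, 0.001, 1.566]
contact_force: [0.6, 1.2, 0.8]
opening: 0.615
grip_force: 8.0
```

```bash
python3 - <<'E'
from h import *
np.set_printoptions(precision=2,suppress=True)
im=bot.get_image("wrist"); save(im,"w8")
g=im["pixels"].max(axis=2); m=(g<70).astype(np.uint8); m[212:]=0
n,l,s,c=cv2.connectedComponentsWithStats(m)
for i in range(1,n):
    if s[i,4]>400:
        print(s[i],c[i],atz(im,c[i][::-1],9),"rect",[atz(im,p[::-1],9)[:2] for p in cv2.boxPoints(cv2.minAreaRect(np.argwhere(l==i)[:,::-1].astype(np.int32)))])
for t,z in (("slate_a",0),("squeeze_1",0)): print(t,[(round(r["score"],2),np.array(r["point"]),atz(im,r["point"],z)) for r in bot.tip_of(im,t)[:3]])
t,R=tool(); print(t,R.as_euler("xyz"),bot.get_obs()["joint_positions"])
cv2.imwrite("pics/w8b.png",cv2.resize(cv2.imread("pics/w8.png"),(800,600)))
E
```

```text
[  428     0   132   212 18828] [495.1  106.33] [663.07 363.69   9.  ] rect [array([556.09, 493.73]), array([723.33, 492.94]), array([783.55, 213.32]), array([587.16, 214.43])]
[ 317   13   80   86 4283] [353.37  58.79] [464.49 425.09   9.  ] rect [array([414.88, 479.62]), array([516.54, 479.14]), array([525.45, 375.29]), array([417.26, 375.85])]
[ 242  119   83   82 4964] [284.16 159.96] [372.06 291.66   9.  ] rect [array([312.47, 330.7 ]), array([411.51, 349.35]), array([433.8 , 251.02]), array([329.38, 230.22])]
[388 200  70  12 469] [414.43 207.48] [566.29 219.99   9.  ] rect [array([527.25, 214.77]), array([525.9, 231.7]), array([628.34, 231.13]), array([630.62, 214.18])]
slate_a [(0.76, array([156.5, 284.1]), array([372.06, 295.6 ,   0.  ])), (0.57, array([234.2, 413.2]), array([572.36, 174.61,   0.  ]))]
squeeze_1 [(0.68, array([232.1, 484.6]), array([682.91, 177.42,   0.  ])), (0.66, array([157.4, 281.7]), array([368.56, 294.32,   0.  ]))]
[368.39 275.99 330.95] [3.14 0.   1.57] [-0.87  0.21  0.23  1.76 -0.05  1.17 -0.63]
```

View pics/w8b.png

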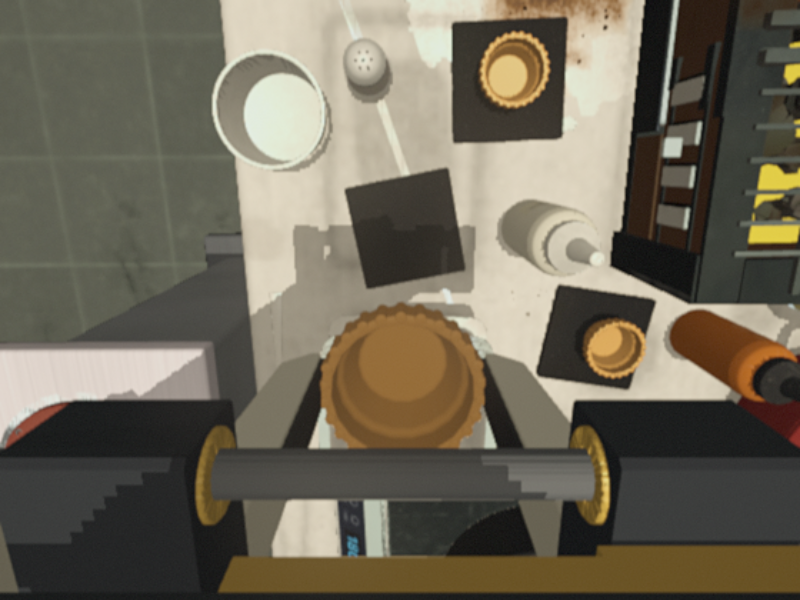

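The wrist picture shows the whole empty slate with its centre at about (406,228), the bottle at (545,235) and the held shell level. The wrist fix gives the slate at (372,291). I'll cross-check against the other cameras.

```bash
python3 - <<'E'
from h import *
np.set_printoptions(precision=1,suppress=True)
for n,g in (("scene",(290,250)),("side",(292,330))):
    im=bot.get_image(n); m=(im["pixels"].max(axis=2)<75).astype(np.uint8)
    k,l,s,c=cv2.connectedComponentsWithStats(m); i=l[g]; print(n,i,s[i],atz(im,c[i][::-1],9))
    q=cv2.minAreaRect(np.argwhere(l==i)[:,::-1].astype(np.int32)); print(s[i])
    h=cv2.convexHull(np.argwhere(l==i)[:,::-1].astype(np.int32)); W=np.array([atz(im,p[0][::-1],9)[:2] for p in h],np.float32)
    print(cv2.minAreaRect(W))
im=bot.get_image("wrist"); m=(im["pixels"].max(axis=2)<70).astype(np.uint8); m[212:]=0
k,l,s,c=cv2.connectedComponentsWithStats(m); i=l[160,284]
W=np.array([atz(im,p[::-1],9)[:2] for p in np.argwhere(l==i)[:,::-1]],np.float32); print("wrist",cv2.minAreaRect(W))
for q in ((495,225),(515,205),(520,252)): print(atz(im,(q[1]/1.4286,q[0]/1.4286),0))
t,R=tool(); print(t,R.as_euler("xyz"),to([368,291,150],1.5708))
E
```

```text
scene 111 [226 272  45  37 912] [367.1 292.1   9. ]
[226 272  45  37 912]
((368.07611083984375, 291.25), (106.40335845947266, 103.43864440917969), 10.755158424377441)
side 295 [ 306  278   51   33 1125] [371.9 297.3   9. ]
[ 306  278   51   33 1125]
((372.7034606933594, 296.4979248046875), (104.70147705078125, 111.07400512695312), 11.000223159790039)
wrist ((371.5854187011719, 290.3545837402344), (102.40609741210938, 101.2929458618164), 10.967979431152344)
[462.6 294.4   0. ]
[481.9 314.4   0. ]
[489.8 266.4   0. ]
[367.8 276.6 330.8] [ 3.1 -0.   1.6] (array([0. , 0. , 0.2]), np.float64(-0.003))
```

{"method": "move_arm", "body": {
  "steps": [
    [0.008, -0.003, 0.02, 0, 0.5],
    [0.015, -0.003, 0.06, 0, 0.5],
    [0.015, -0.003, 0.1, 0, 0.5],
    [0.015, -0.003, 0.14, 0, 0.5],
    [0.015, -0.003, 0.17, 0, 0.5],
    [0.015, -0.003, 0.195, 0, 0.5],
    [0.015, -0.003, 0.205, 0, 0.5],
    [0.015, -0.003, 0.205, 0, 0.5]
  ]
}}

```text
time_s: 22.28
tcp_pos: [364.5, 292.1, 125.6]
ee_rot: [-3.141, 0.0, 1.568]
contact_force: [-0.1, 0.1, 0.7]
opening: 0.617
grip_force: 8.1
```

```bash
python3 - <<'E'
from h import *
np.set_printoptions(precision=2,suppress=True)
im=bot.get_image("wrist"); p=im["pixels"]; t,R=tool(); print(t,R.as_euler("xyz"))
c=im["world_to_cam"]
h=cv2.cvtColor(p,cv2.COLOR_RGB2HSV); m=((h[...,0]>5)&(h[...,0]<25)&(h[...,1]>90)&(h[...,2]>50)).astype(np.uint8)
n,l,st,ce=cv2.connectedComponentsWithStats(m)
print([(st[i],ce[i]) for i in range(1,n) if st[i,4]>3000])
# rim row check: rim top proj for shell underside = TCP-22.8
print("rim y+ edge predicted",proj(im,t+[0,29,11.2]),proj(im,t+[0,0,11.2]))
print("bottle",[(r["score"],r["point"],atz(im,r["point"],0)) for r in bot.tip_of(im,"squeeze_1")[:2]])
E
```

```text
[364.86 292.44 126.16] [ 3.14 -0.    1.57]
[(array([ 384,    0,   99,   68, 5366], dtype=int32), array([431.06,  28.96])), (array([ 223,  210,  118,  105, 9938], dtype=int32), array([281.46, 265.66])), (array([  152,   381,   408,    35, 11134], dtype=int32), array([372.13, 400.45]))]
rim y+ edge predicted [283.84 216.09] [283.93 271.99]
bottle []
```

{"method": "move_arm", "body": {
  "steps": [
    [0, 0, 0.03, 0, 0.5],
    [0, 0, 0.055, 0, 0.5],
    [0, 0, 0.075, 0, 0.5],
    [0, 0, 0.085, 0, 0.5],
    [0, 0, 0.088, 0, 0.5],
    [0, 0, 0.088, 0, 0.5]
  ]
}}

```text
time_s: 23.12
tcp_pos: [364.7, 292.5, 38.2]
ee_rot: [3.141, -0.001, 1.568]
contact_force: [-0.3, 1.1, -0.3]
opening: 0.619
grip_force: 8.1
```

{"method": "move_arm", "body": {
  "steps": [
    [0, 0, 0.001, 0, 0.5],
    [0, 0, 0.002, 0, 0.5],
    [0, 0, 0.003, 0, 0.5],
    [0, 0, 0.003, 0, 0.5]
  ]
}}

```text
time_s: 23.62
tcp_pos: [364.3, 292.2, 34.6]
ee_rot: [-3.141, 0.0, 1.568]
contact_force: [-0.0, -0.1, -0.5]
opening: 0.619
grip_force: 8.1
```

{"method": "move_arm", "body": {
  "steps": [
    [0, 0, 0.001, 0, 0.5],
    [0, 0, 0.0015, 0, 0.5],
    [0, 0, 0.0015, 0, 0.5]
  ]
}}

```text
time_s: 24.0
tcp_pos: [364.3, 292.1, 33.1]
ee_rot: [-3.141, 0.0, 1.568]
contact_force: [-0.4, 0.1, -0.8]
opening: 0.616
grip_force: 8.0
```

{"method": "move_arm", "body": {
  "steps": [
    [0, 0, 0.001, 0, 0.5],
    [0, 0, 0.001, 0, 0.5],
    [0, 0, 0.001, 0, 0.5]
  ]
}}

```text
time_s: 24.38
tcp_pos: [364.3, 292.1, 32.1]
ee_rot: [-3.141, 0.0, 1.568]
contact_force: [-0.1, -0.7, -0.9]
opening: 0.621
grip_force: 8.0
```

{"method": "move_arm", "body": {
  "steps": [
    [0, 0, 0.0005, 0, 0.5],
    [0, 0, 0.001, 0, 0.5],
    [0, 0, 0.001, 0, 0.5]
  ]
}}

```text
time_s: 24.75
tcp_pos: [364.3, 292.2, 31.7]
ee_rot: [3.142, -0.0, 1.568]
contact_force: [-0.1, -1.2, 4.2]
opening: 0.618
grip_force: 7.9
```

{"method": "move_arm", "body": {
  "steps": [
    [0, 0, 0.0005, 0, 0.5],
    [0, 0, 0.001, 0, 0.5],
    [0, 0, 0.001, 0, 0.5]
  ]
}}

```text
time_s: 25.12
tcp_pos: [364.4, 292.3, 31.2]
ee_rot: [3.141, -0.001, 1.567]
contact_force: [-1.7, -1.3, 10.3]
opening: 0.623
grip_force: 8.0
```

Contact. I'll unload slightly, open gently and rise straight up.

{"method": "move_arm", "body": {
  "steps": [
    [0, 0, -0.001, 0, 0.5],
    [0, 0, -0.001, 0, 0.66],
    [0, 0, -0.001, 0, 0.75],
    [0, 0, -0.001, 0, 0.85],
    [0, 0, -0.001, 0, 0.85],
    [0, 0, -0.015, 0, 0.85],
    [0, 0, -0.04, 0, 0.85],
    [0, 0, -0.08, 0, 0.85],
    [0, 0, -0.13, 0, 0.85],
    [0, 0, -0.19, 0, 0.85],
    [0, 0, -0.25, 0, 0.85],
    [0, 0, -0.27, 0, 0.85]
  ]
}}

```text
time_s: 26.62
tcp_pos: [365.5, 292.7, 305.1]
ee_rot: [3.135, -0.006, 1.567]
contact_force: [-0.2, 0.4, -1.6]
opening: 0.851
grip_force: 0.0
```

```bash
python3 - <<'E'
from h import *
np.set_printoptions(precision=1,suppress=True)
im=bot.get_image("wrist"); save(im,"w9"); p=im["pixels"]
h=cv2.cvtColor(p,cv2.COLOR_RGB2HSV); m=((h[...,0]>5)&(h[...,0]<25)&(h[...,1]>90)&(h[...,2]>60)).astype(np.uint8)
n,l,st,ce=cv2.connectedComponentsWithStats(m)
for i in range(1,n):
    if st[i,4]>600: e=cv2.fitEllipse(cv2.convexHull(np.argwhere(l==i)[:,::-1].astype(np.int32))); print(st[i],e,atz(im,e[0][::-1],41))
for s in ("wrist","side","scene"):
    j=im if s=="wrist" else bot.get_image(s)
    for t,z in (("slate_a",0),("shell_b",9),("squeeze_1",0)): print(s,t,[(round(r["score"],2),atz(j,r["point"],z)[:2]) for r in bot.tip_of(j,t)[:3]])
print(bot.get_obs()["contact_force"],tool()[0])
E
```

```text
[ 350    0   93   26 1892] ((394.4481201171875, 13.738056182861328), (47.79160690307617, 95.8549575805664), 94.74664306640625) [496.  482.5  41. ]
[ 338   33   54   58 2388] ((364.8559875488281, 61.8544921875), (52.18482208251953, 58.772212982177734), 25.396665573120117) [465.3 431.8  41. ]
[ 256  156   48   49 1799] ((279.410400390625, 180.06507873535156), (47.75809097290039, 48.14136505126953), 17.828786849975586) [363.8 291.5  41. ]
[ 476  234   84   47 2549] ((517.0887451171875, 258.6710205078125), (44.193485260009766, 85.79390716552734), 103.37104797363281) [690.7 180.5  41. ]
[ 414  241   47   45 1627] ((436.3210754394531, 262.16143798828125), (44.966983795166016, 47.006465911865234), 89.44020080566406) [579.7 176.   41. ]
[  85  298   37   70 1312] ((103.07502746582031, 332.3623046875), (35.9718132019043, 72.83540344238281), 12.273223876953125) [106.2  68.9  41. ]
[ 442  298   37   70 1273] ((459.8824768066406, 332.3717346191406), (35.50078582763672, 72.6731948852539), 167.59100341796875) [627.3  64.5  41. ]
[ 212  382  348   33 9544] ((424.54193115234375, 399.8668518066406), 
[... 175 characters left out ...]
3, array([583.6, 168.6])), (0.45, array([568.1, 177.6]))]
wrist squeeze_1 [(0.68, array([498.5, 292.8])), (0.57, array([683.2, 176.2]))]
side slate_a [(0.79, array([369.3, 281.5])), (0.65, array([471.1, 425.3])), (0.6, array([583.5, 164.5]))]
side shell_b [(0.96, array([467.4, 426.3])), (0.72, array([ 587.4, -354.6])), (0.71, array([581.6, 177. ]))]
side squeeze_1 [(0.95, array([490.6, 288. ]))]
scene slate_a [(0.88, array([579.9, 159.8])), (0.74, array([477.5, 424. ])), (0.66, array([364.9, 291.3]))]
scene shell_b [(0.9, array([465.4, 428.2])), (0.52, array([581.9, 176.1])), (0.31, array([ 543.2, -460.3]))]
scene squeeze_1 [(0.87, array([499. , 293.1]))]
[ 0.4  0.4 -0.3] [364.2 292.  299.5]
```

```bash
python3 -c "
from workcell import bot
print(bot.hand_in())"
```

```text
the job is handed in; nothing more can be done
None
```

The press is open with its knob sprung back, and the tartlet shell stands mouth up on the empty slate about 7 mm off centre (set there to keep the gripper clear of the bottle); on the way down to the knob the fingertips pressed its skirt with about 64 N, and the job is handed in with no verdict returned.

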